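# Change over the glaze test tubes in the mixer

## Task

The mixer has finished its run: switch it off at the red lever (pull it over to the robot's side) before you touch any tube, take every finished tube (orange cap) out of its spring clips and put it bottom first, fully down, into an empty hole of the slanting wooden rack, and snap every waiting tube (blue cap) home into both clips of a free station, cap pointing away from the robot. Then switch the mixer on again (lever right over to the far side), without touching a tube while it is on. The black-capped reference tube stays in its rack hole, and the glaze jar, brush pot and bowl are left alone.

Things in the scene. Friction and masses are not known exactly. Their poses are not given: they have to be found in the camera images.
- mixer: tube mixer, white housing, fixed: 190 mm deep (x), 275 mm wide (y), rigid deck. Origin on the table; x points away from the robot, z up. Deck top z = 78 mm; two cross bars along y, 16 mm wide, to z = 92 mm, at x = -47 and +33 mm. Each of 3 stations is a pair of C-shaped spring clips opening upward, one on each bar, 12 mm wide (x), mouths up to z = 128 mm and 16 mm either side
- station0 (a point): station 0 (mixer y = -45 mm, z = 108 mm): where a tube's mid-length point lies when home in both clips; axes as the mixer's. The tube lies along x, cap to +x, within about 10 mm lengthwise, so that the clips hold the plain cylinder. It snaps in pressed straight down with about 10 N in all and comes out straight up with as much; between its clips 68 mm is free for the fingers
- station1 (a point): station 1 (mixer y = +20 mm), as station 0
- station2 (a point): station 2 (mixer y = +85 mm), as station 0
- isolator (a joint): isolator lever with a red ball, on a yellow block (top 87 mm above the table) on the console at the mixer's -y side (x = 0, y = -119 mm): 0 = OFF, leaning 0.5 rad to the mixer's -x (towards the robot); 1.0 = ON, leaning 0.5 rad to +x. Its hinge lies along the mixer's y, 84 mm above the table; about 1 N at the ball moves it, and it stays where it is left
- isolator_tip (a point): centre of the lever's red ball (26 mm diameter), 55 mm from its hinge
- rack: slanting wooden rack, fixed: a block 262 mm wide with 4 blind round holes (31 mm diameter, 55 mm deep) at y = -96, -32, +32, +96 mm, sloping: their axes point out of the holes along (cos 35 deg, 0, sin 35 deg), away from the robot and up. The block reaches 28 mm above the axes. Origin on the table, x away from the robot; base board x -100 to +50 mm, 12 mm high. Tubes go in bottom first
- hole0 (a point): rack hole 0 (y = -96 mm): where a tube's mid-length point lies when fully down in it, on the hole's axis 75 mm up from its bottom and 20 mm outside its mouth. Axes as the rack's (not tilted)
- hole1 (a point): the same for rack hole 1 (y = -32 mm)
- hole2 (a point): the same for rack hole 2 (y = +32 mm)
- hole3 (a point): the same for rack hole 3 (y = +96 mm)
- done0: Glaze test tube with orange cap: 26 mm diameter, 150 mm long, 90 g, balanced at mid-length; the last 26 mm is a square anti-roll cap, 28 mm a side. Origin mid-length on its axis; x runs from the bottom (-75 mm) to the cap's end (+75 mm). Finished: if present, starts in the clips of station 0, cap to the mixer's +x.
- done1: Glaze test tube with orange cap: 26 mm diameter, 150 mm long, 90 g, balanced at mid-length; the last 26 mm is a square anti-roll cap, 28 mm a side. Origin mid-length on its axis; x runs from the bottom (-75 mm) to the cap's end (+75 mm). Finished: if present, starts in the clips of station 1, cap to the mixer's +x.
- done2: Glaze test tube with orange cap: 26 mm diameter, 150 mm long, 90 g, balanced at mid-length; the last 26 mm is a square anti-roll cap, 28 mm a side. Origin mid-length on its axis; x runs from the bottom (-75 mm) to the cap's end (+75 mm). Finished: if present, starts in the clips of station 2, cap to the mixer's +x.
- new0: Glaze test tube with blue cap: 26 mm diameter, 150 mm long, 90 g, balanced at mid-length; the last 26 mm is a square anti-roll cap, 28 mm a side. Origin mid-length on its axis; x runs from the bottom (-75 mm) to the cap's end (+75 mm). Waiting: if present, starts lying on the table between mixer and rack, cap roughly to the robot's left.
- new0_cap (a point): centre of the cap's end face of new0, 75 mm from its middle
- new1: Glaze test tube with blue cap: 26 mm diameter, 150 mm long, 90 g, balanced at mid-length; the last 26 mm is a square anti-roll cap, 28 mm a side. Origin mid-length on its axis; x runs from the bottom (-75 mm) to the cap's end (+75 mm). Waiting: if present, starts lying on the table between mixer and rack, cap roughly to the robot's left.
- new1_cap (a point): centre of the cap's end face of new1, 75 mm from its middle
- new2: Glaze test tube with blue cap: 26 mm diameter, 150 mm long, 90 g, balanced at mid-length; the last 26 mm is a square anti-roll cap, 28 mm a side. Origin mid-length on its axis; x runs from the bottom (-75 mm) to the cap's end (+75 mm). Waiting: if present, starts lying on the table between mixer and rack, cap roughly to the robot's left.
- new2_cap (a point): centre of the cap's end face of new2, 75 mm from its middle
- ref: Glaze test tube with black cap: 26 mm diameter, 150 mm long, 90 g, balanced at mid-length; the last 26 mm is a square anti-roll cap, 28 mm a side. Origin mid-length on its axis; x runs from the bottom (-75 mm) to the cap's end (+75 mm). Reference: starts in rack hole 3 and stays there.
- glaze_pot: closed turquoise glaze jar, 64 mm diameter, 75 mm high, origin under its centre; a bystander
- brush_pot: white ceramic pot of brushes, 76 mm diameter, 95 mm high with brushes to about 220 mm, origin under its centre; a bystander
- bisque_bowl: unglazed faceted bowl, 112 mm diameter, 45 mm high, origin under its centre; a bystander

How it is judged:
By the outcome, as a careful person would: the job done as asked, in the order asked, and still so for the second after the job is handed in, with the robot touching nothing.
Of done0, done1, done2 only 2 to 3 are there at a start; the rules pass over those that are not, and their reading is None.
Of new0, new1, new2 only 2 to 3 are there at a start; the rules pass over those that are not, and their reading is None.
At some moment in a run one of new0, new1, new2 may be knocked a few centimetres aside while the robot is not near it.
Once in a run the grip may slacken for a moment while it holds something.
It also fails if it takes over 210 s, if anything falls off the work surface, if the arm or the gripper's body presses on something with over 40 N, if the wrist force passes 120 N, or if a joint passes its speed limit or range.

## Robot

A 6-joint arm with a two-finger parallel gripper is mounted at the origin on the work surface. World frame = base frame: x ahead of the robot, y to its left, z up, the work surface at z = 0. Lengths are in m, angles in rad, forces in N, time in s.
With the tool pointing down it reaches from about 0.275 to 0.75 m from the base axis. Payload 10.2 kg.
Tool frame: the origin (TCP) lies midway between the tips of the shut fingers; the grasp point (between the pads) lies 19 mm behind it; z points along the fingers, y is the line along which they close (so a half turn about z gives the same grasp; the last joint's range is limited). The gripper opens to 85 mm and grips with 20 to 120 N. Pads are 22 mm wide; open, the fingers measure 114 mm over their backs; the gripper's body (76 mm by 85 mm) begins 54 mm behind the grasp point. The pads swing forward as they close: fully open they stand 13 mm farther back than shut.
Start: joints at [1.035, 0.313, 1.498, -0, 1.331, -0.223], TCP at [0.162, 0.5, 0.231] pointing down, gripper open.
Joint ranges: [-2.94, 2.94], [-0.97, 2.17], [0.19, 2.56], [-1.23, 4.37], [0.02, 3.11], [-2.88, 2.88]. Speed limits (rad/s): [2.39, 2.39, 3.01, 3.14, 3.14, 3.14].

## Interface

Orientations are given as a unit quaternion [w, x, y, z].
In Python, from bench import bot gives the robot as it stands. The module is installed in compiled form; this text tells all that it offers.
- The arm moves only by the tool play_rows, never from a script. Its argument "steps" is one flat list of numbers, 4 for each row, row after row: the shift along the tool's x, y, z in mm, then the turn about the tool's z in rad. In form: [dx, dy, dz, roll, dx, dy, dz, roll, ...]. A call has exactly 10 rows; each row shifts and turns the commanded pose from where the row before left it, along the tool's axes as they then stand; what a row does not reach is not made up. A row lasts 1/8 s, in which the tool goes at most 62.5 mm and 10.7 degrees, less where a joint would pass 70% of its speed; a pose out of reach is approached as far as the arm can. A call with a gripper value outside its range is refused whole. "gripper" is the closure, from 0 (fully open) to 1 (shut), set as the call begins (left out, the last holds). The fingers move at their own pace and stop on an object; "grip_force" is the grip in N (left out, the last holds). Time passes only in rows, so rows that do not move let the fingers close, or fill a call up. It gives the time, the measured TCP pose, the force, the opening and the grip force at its end, in the units of the state.
- bot.observe(): the state, without advancing time (a new reading comes with each control period).
- bot.read_camera(name): name is "scene" or "top" or "wrist"; returns (picture, depth): 384x512x3 uint8, red, green, blue; 384x512 float32, m along the optical axis (not along the pixel's ray), 0 where there is no reading.
- bot.camera_params(name): a dict with "fx", "fy", "cx", "cy" (pixels), "R" (3x3) and "t" (3): a world point X has camera coordinates R X + t. Camera axes: x right, y down, z forward; pixel columns grow to the right and rows downward; lengths in m; the calibration is good to about 2 mm. The wrist camera is an equidistant fisheye: a pixel r from the principal point sees the ray r / f radians off the axis. A picture is of the moment at which its call begins: read the wrist's pose just before it. camera_params takes no time and is no camera call; for the wrist camera it gives the pose at the moment of the call.
- bot.close_job(): hands the job in; it is judged then, once.
The state is a dict: "time": time; "joints": joint angles; "joint_vel": joint speeds; "joint_efforts": joint torques, N m; "position": TCP position; "orientation": TCP orientation; "ft_force": force on the tool from outside, world axes, zero at the start; "moment": the same for the moment, N m; "width": opening from 0.0 (shut) to 1.0 (fully open); "gripper_force": force on a finger pad.
Only numpy, scipy, OpenCV 4.12 (cv2) and the standard library are available. Lean on these libraries where they do the work, as an engineer would, in place of code of your own. Each camera call takes 0.05 s, during which the arm holds its last target. There are 200 camera calls.

## Working session

There is one attempt and no reset: what is moved stays moved. The work goes in short steps, Python scripts to look and compute and a tool call to move; the robot and the scene stay as the last step left them, time stands still between calls to the robot, and variables do not carry over. Pictures are saved under pics/ and viewed, at most 14 in all, crops included, and the job is handed in when it is done.

Besides the shell and the picture viewer there is one more tool, called after "Emit:" in YAML: its name, and indented under it one key for each argument. play_rows: Moves the arm, as the interface text tells. Its arguments: {"type":"object","properties":{"steps":{"type":"array","items":{"type":"number"}},"gripper":{"type":"number"},"grip_force":{"type":"number"}},"required":["steps"]}

```bash
ls; mkdir -p pics; cat > h.py <<'E'
import numpy as np, cv2
from bench import bot
def ray(n,u,v,P=None):
    P=P or bot.camera_params(n)
    x=(u-P['cx'])/P['fx'];y=(v-P['cy'])/P['fy']
    if n=='wrist':
        r=np.hypot(x,y); s=np.sin(r)/max(r,1e-9); d=np.array([x*s,y*s,np.cos(r)])
    else: d=np.array([x,y,1.])
    R=np.array(P['R']);t=np.array(P['t']); return -R.T@t, R.T@d
def onz(n,u,v,z,P=None):
    o,d=ray(n,u,v,P); return o+d*(z-o[2])/d[2]
def cloud(n,depth,P=None):
    P=P or bot.camera_params(n); v,u=np.mgrid[:384,:512]
    c=np.stack([(u-P['cx'])/P['fx']*depth,(v-P['cy'])/P['fy']*depth,depth],-1)
    return (c-np.array(P['t']))@np.array(P['R'])
E
python3 - <<'E'
from h import *
for n in ('scene','top'):
    im,d=bot.read_camera(n); np.savez(f'{n}0.npz',im=im,d=d)
    cv2.imwrite(f'pics/{n}0.png',cv2.cvtColor(im,cv2.COLOR_RGB2BGR))
    P=bot.camera_params(n); print(n,P, np.median(d))
print(bot.observe())
E
```

```text
pics
scene {'fx': 400.3333998077515, 'fy': 400.3333998077515, 'cx': 253.5886630953676, 'cy': 191.25296684365787, 'R': array([[-0.20817051,  0.9780619 ,  0.00774355],
       [ 0.61356283,  0.13674795, -0.77771502],
       [-0.76171234, -0.15714618, -0.62856932]]), 't': array([ 0.11180654, -0.21020781,  1.70528857])} 1.4917438
top {'fx': 381.21550071545835, 'fy': 381.21550071545835, 'cx': 257.9330576193, 'cy': 191.0711892711887, 'R': array([[ 0.02618646, -0.99947515,  0.01907083],
       [-0.98241079, -0.02925837, -0.18442609],
       [ 0.18488728, -0.01390592, -0.98266135]]), 't': array([-0.02660124,  0.51319315,  1.31529857])} 1.4111941
{'time': 0.1, 'joints': array([ 1.03462661e+00,  3.13354266e-01,  1.49834868e+00,  1.85907819e-05,
        1.33099023e+00, -2.23392267e-01]), 'joint_vel': array([ 1.05003740e-03, -1.56369161e-03, -2.58178071e-04, -6.50374077e-05,
        1.27409106e-03,  9.39518119e-05]), 'joint_efforts': array([ 1.42937795e-03, -4.12897611e+01, -2.60138029e+01, -2.44955772e-04,
        3.10228708e-03,  1.89978874e-05]), 'position': array([0.16143031, 0.4993309 , 0.23081734]), 'orientation': array([-2.12376855e-04,  1.55754191e-01,  9.87795692e-01, -5.07707778e-04]), 'ft_force': array([0.08722997, 0.05216226, 0.2457891 ]), 'moment': array([-0.00759055, -0.02349651,  0.03638429]), 'gripper_force': 0.0, 'width': 1.0010071563531913}
```

View pics/top0.png

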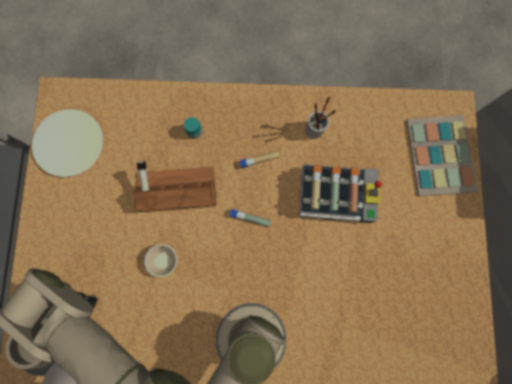

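View pics/scene0.png

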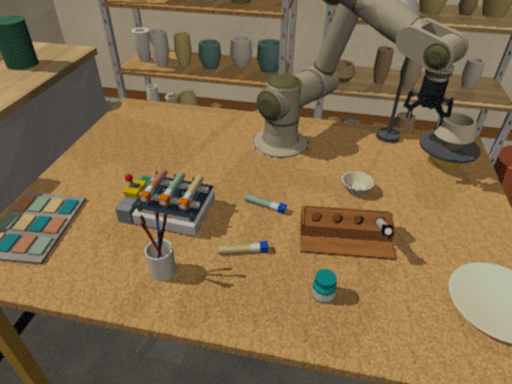

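The top view shows three orange tubes in the mixer (about 336,190), with the lever ball at (377,184). Two blue tubes lie at (259,160) and (250,218), and the black reference is in the rack at (143,176). Next: coarse measurements.

```bash
cat >> h.py <<'E'
def mask(im,name):
    h=cv2.cvtColor(im,cv2.COLOR_RGB2HSV); H,S,V=[h[...,i].astype(int) for i in range(3)]
    return {'orange':(H>4)&(H<16)&(S>170)&(V>120),'blue':(H>105)&(H<125)&(S>150)&(V>80),'red':((H<4)|(H>174))&(S>170)&(V>90),'yellow':(H>22)&(H<32)&(S>170)&(V>120)}[name].astype(np.uint8)
def blobs(m,lo=6):
    n,l,s,c=cv2.connectedComponentsWithStats(m); return [(s[i,4],c[i]) for i in range(1,n) if s[i,4]>=lo], l
E
python3 - <<'E'
from h import *
np.set_printoptions(precision=4,suppress=True)
for n in('top','scene'):
    f=np.load(n+'0.npz');im,d=f['im'],f['d'];C=cloud(n,d);Z=C[...,2]
    hs=cv2.cvtColor(im,cv2.COLOR_RGB2HSV)
    for c in('orange','blue','red','yellow'):
        m=mask(im,c);b,l=blobs(m)
        for a,p in b: 
            u,v=p; k=C[int(round(v)),int(round(u))]; print(n,c,a,p.round(1),k)
    if n=='top':
        print(hs[168,317],hs[168,335],hs[160,242],hs[214,234],hs[184,377])
        for nm,(u0,u1,v0,v1) in dict(mixer=(295,385,155,228),rack=(125,222,155,218)).items():
            c=C[v0:v1,u0:u1].reshape(-1,3); 
            print(nm, np.histogram(c[:,2],bins=np.arange(-.02,.2,.01))[0])
            for z0,z1 in((.03,.2),(.07,.084),(.086,.097),(.112,.13)):
                q=c[(c[:,2]>z0)&(c[:,2]<z1)]
                if len(q)>5: print(z0,len(q),cv2.minAreaRect((q[:,:2]*1000).astype(np.float32)),q.mean(0))
E
```

```text
top orange 31 [317. 168.] [ 0.5862 -0.2114  0.1225]
top orange 32 [335.9 169.2] [ 0.5844 -0.2766  0.1233]
top orange 34 [354.3 171.2] [ 0.5795 -0.3386  0.1226]
top blue 20 [242.9 163.2] [0.6203 0.0451 0.0303]
top blue 21 [233.1 213.2] [0.4343 0.0745 0.0325]
top red 16 [377.8 183.6] [ 0.5303 -0.4104  0.1506]
[ 13 188 168] [ 13 185 167] [115  95 123] [108 178 135] [  1 198 134]
mixer [   2 1081 1278   30   50   38  172  280  384 1120  637  302   76  555
  492   14   33    3    0    0    0]
0.03 4106 ((516.3773193359375, -300.12249755859375), (271.8544616699219, 193.32557678222656), 86.74674987792969) [ 0.5071 -0.2948  0.087 ]
0.07 1510 ((517.294677734375, -300.2908935546875), (271.47900390625, 170.73388671875), 86.9703140258789) [ 0.5118 -0.2697  0.0782]
0.086 453 ((516.5360107421875, -302.326171875), (265.5534362792969, 148.12904357910156), 87.28836822509766) [ 0.5104 -0.3204  0.0911]
0.112 1010 ((516.4313354492188, -303.52227783203125), (222.1753387451172, 149.07083129882812), 86.91204071044922) [ 0.5188 -0.2736  0.1197]
rack [   2 1508 1600  816   12    7    5  116  489  405  452  4
[... 2370 characters left out ...]
0.1922 0.0092]
scene orange 15 [321.4 245.5] [0.5808 0.2194 0.0118]
scene orange 14 [378.5 244.5] [0.5335 0.3903 0.0106]
scene orange 25 [389.3 246.8] [0.5393 0.4227 0.0109]
scene orange 8 [305.4 246.2] [0.5916 0.1717 0.0121]
scene orange 21 [365.6 250.9] [0.5746 0.3533 0.0142]
scene orange 7 [381.4 249.3] [0.5516 0.3989 0.0094]
scene orange 8 [377.2 254.5] [0.5773 0.3859 0.0117]
scene orange 8 [389.8 255.9] [0.5728 0.4248 0.0073]
scene blue 47 [281.6 207.8] [0.4494 0.0779 0.0262]
scene blue 11 [157.3 225.5] [ 0.747  -0.2199  0.1647]
scene blue 60 [263.7 246.4] [0.6331 0.0521 0.0278]
scene red 24 [128.1 177.2] [ 0.5437 -0.405   0.1453]
scene yellow 148 [133.8 187.5] [ 0.5235 -0.4057  0.0851]
```

Emit:
play_rows:
  steps: [-40,-10,-22,0,-48,-12,-22,0,-48,-12,-22,0,-48,-12,-22,0,-48,-12,-22,0,-48,-12,-22,0,-48,-12,-22,0,-48,-12,-16,0,-11,0,0,-0.129,0,0,0,-0.129]

```text
time: 1.35
position: [0.5019, 0.2903, 0.4004]
orientation: [-0.001, 0.026, 1.0, -0.0]
ft_force: [-0.3, 0.4, -0.7]
width: 0.999
gripper_force: 0.0
```

```bash
cat >> h.py <<'E'
def wcloud(d,P):
    v,u=np.mgrid[:384,:512]; x=(u-P['cx'])/P['fx'];y=(v-P['cy'])/P['fy']; r=np.hypot(x,y)
    s=np.tan(np.minimum(r,1.4))/np.maximum(r,1e-9); c=np.stack([x*s*d,y*s*d,d],-1)
    return (c-np.array(P['t']))@np.array(P['R'])
def wshot(tag):
    P=bot.camera_params('wrist'); im,d=bot.read_camera('wrist'); C=wcloud(d,P); C[d<=0]=np.nan
    np.savez(tag+'.npz',im=im,d=d,C=C,**P); cv2.imwrite(f'pics/{tag}.png',cv2.cvtColor(im,cv2.COLOR_RGB2BGR)); return im,C,P
def pose():
    o=bot.observe(); w,x,y,z=o['orientation']
    yt=np.array([2*(x*y-w*z),1-2*(x*x+z*z)]); return o,np.degrees(np.arctan2(yt[1],yt[0]))
def go(x,y,z,yaw=None):
    o,a=pose(); t=np.radians(a); Y=np.array([np.cos(t),np.sin(t)]); X=np.array([-Y[1],Y[0]])
    D=(np.array([x,y,z])-o['position'])*1000
    print('tool now',o['position'].round(4),'yaw',round(a,2),'t',o['time'],'-> dx %.1f dy %.1f dz %.1f'%(D[:2]@X,D[:2]@Y,-D[2]), 'roll(after) %.3f'%(np.radians(a-yaw)) if yaw else '')
E
python3 - <<'E'
from h import *
im,C,P=wshot('w_rack'); go(.5,-.22,.40,86.9)
print(-np.array(P['R']).T@np.array(P['t']),P['R'],P['fx'],P['cx'],P['cy'])
E
```

```text
tool now [0.5014 0.2906 0.4006] yaw 87.34 t 1.4 -> dx -22.4 dy -510.1 dz 0.6 roll(after) 0.008
[0.43366847 0.29430916 0.54289615] [[ 0.05188578  0.99865235 -0.00116201]
 [ 0.96237657 -0.04969021  0.26713707]
 [ 0.26671932 -0.01497891 -0.96365784]] 297.3186396354542 256.74339410752634 195.32738282956146
```

View pics/w_rack.png

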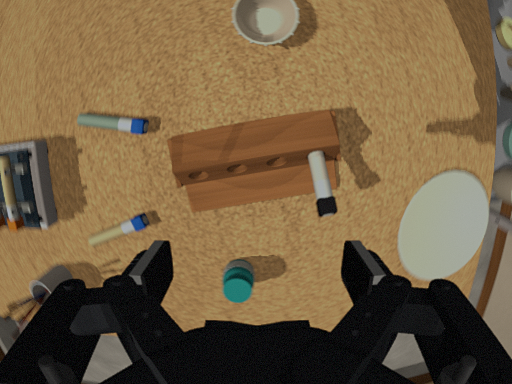

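Wrist view: the bowl is at the top. The rack's slanting top surface lies around (255,145) and its face runs along the three holes at (198,175), (237,168) and (277,161). The reference tube is at (322,185). Next I fit the planes and hole rays, and move on to the mixer.

```bash
python3 - <<'E'
from h import *
np.set_printoptions(precision=4,suppress=True)
f=np.load('w_rack.npz');im=f['im'];C=f['C'];P={k:f[k] for k in('fx','fy','cx','cy','R','t')};P={k:(v.item() if v.ndim==0 else v) for k,v in P.items()}
def plane(poly):
    m=np.zeros((384,512),np.uint8);cv2.fillPoly(m,[np.array(poly)],1);q=C[m>0];q=q[~np.isnan(q[:,0])]
    for _ in range(3):
        c=np.median(q,0) if _==0 else q.mean(0); n=np.linalg.svd(q-c,full_matrices=False)[2][2]; n*=np.sign(n[2]); r=(q-c)@n; q=q[abs(r)<max(.002,2*r.std())] if _<2 else q
    return c,n
ct,nt=plane([(178,140),(328,118),(334,145),(180,168)]);print('top',ct,nt,np.degrees(np.arctan2(-nt[1],-nt[0])),'slope',np.degrees(np.arccos(nt[2])))
cb,nb=plane([(195,190),(300,175),(305,192),(198,203)]);print('board',cb,nb)
ytop=np.degrees(np.arctan2(nt[1],nt[0]))
yaw=np.arctan2(-nt[1],-nt[0]); ax=np.array([np.cos(yaw)*.8192,np.sin(yaw)*.8192,.5736])
hs=cv2.cvtColor(im,cv2.COLOR_RGB2GRAY); 
win=hs[150:195,180:300]; 
m=(win<np.percentile(win,6)).astype(np.uint8); b,l=blobs(m,15); print('dark',[(a,(p+[180,150]).round(1)) for a,p in b])
# ref tube: white pts
hsv=cv2.cvtColor(im,cv2.COLOR_RGB2HSV); w=(hsv[...,1]<40)&(hsv[...,2]>110); w[:145]=0;w[205:]=0;w[:,:305]=0;w[:,335:]=0
q=C[w];q=q[~np.isnan(q[:,0])]; print('ref tube pts',len(q),q.mean(0)); d=np.linalg.svd(q-q.mean(0),full_matrices=False)[2][0]; print('dir',d,np.degrees(np.arcsin(abs(d[2]))))
k=(hsv[...,2]<50); k[:190]=0;k[220:]=0;k[:,:310]=0;k[:,345:]=0; b,_=blobs(k.astype(np.uint8),20)
for a,p in b: print('cap',a,p,C[int(p[1]),int(p[0])])
q=C[k];q=q[~np.isnan(q[:,0])];print(np.percentile(q,[2,50,98],axis=0))
# blue caps
m=mask(im,'blue');b,l=blobs(m,20)
for a,p in b: print('blue',a,p,C[int(p[1]),int(p[0])])
E
```

```text
top [0.4757 0.2881 0.0857] [-0.5723 -0.0621  0.8177] 6.190872146350172 slope 35.14597397469746
board [0.5695 0.2775 0.0118] [0.0075 0.0011 1.    ]
dark [(np.int32(88), array([267.9, 161.8])), (np.int32(26), array([294.6, 158.3])), (np.int32(73), array([231.9, 167.6])), (np.int32(76), array([193.9, 174.4]))]
ref tube pts 579 [0.5308 0.3846 0.103 ]
dir [0.8643 0.147  0.4811] 28.75422209276331
cap 282 [326.2624 205.5745] [0.5695 0.3906 0.1256]
[[0.5595 0.3778 0.1213]
 [0.5698 0.3905 0.1276]
 [0.5809 0.4041 0.1336]]
blue 153 [136.817  125.7843] [0.4326 0.0748 0.029 ]
blue 120 [137.4583 222.8083] [0.6187 0.0485 0.0266]
```

Emit:
play_rows:
  steps: [-2,-51,0,0,-2,-51,0,0,-2,-51,0,0,-2,-51,0,0,-2,-51,0,0,-2,-51,0,0,-2,-51,0,0,-2,-51,0,0,-2,-51,0,0,-2,-51,0,0.008]
  gripper: 1

```text
time: 2.65
position: [0.4926, -0.2208, 0.4012]
orientation: [-0.0, 0.032, 0.999, 0.0]
ft_force: [0.3, -0.5, 0.2]
width: 0.001
gripper_force: 0.0
```

```bash
python3 - <<'E'
from h import *
im,C,P=wshot('w_mix'); go(.6,-.42,.2,86.9)
E
```

```text
tool now [ 0.492  -0.226   0.3998] yaw 86.0 t 2.7 -> dx -121.3 dy -186.0 dz 199.8 roll(after) -0.016
```

View pics/w_mix.png

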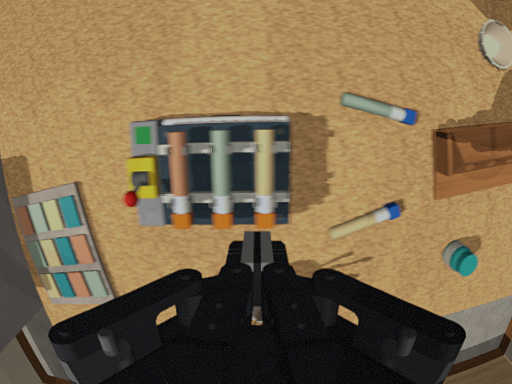

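The mixer view shows three orange caps at (181,220), (222,220) and (264,220), with bars at rows 148 and 200. The red ball is at (130,199), leaning towards +x (ON). Blue tubes are at (380,107) and (366,220).

```bash
python3 - <<'E'
from h import *
np.set_printoptions(precision=4,suppress=True)
def load(n):
    f=np.load(n); P={k:f[k] for k in('fx','fy','cx','cy','R','t')}; return f['im'],f['C'],{k:(v.item() if v.ndim==0 else v) for k,v in P.items()}
im,C,P=load('w_rack.npz')
ct=np.array([.4757,.2881,.0857]); 
for yd in(5.2,):
    y=np.radians(yd); n=np.array([-.5736*np.cos(y),-.5736*np.sin(y),.8192]); a=np.array([.8192*np.cos(y),.8192*np.sin(y),.5736]); w=np.array([-np.sin(y),np.cos(y),0])
    Q=C[100:200,160:350].reshape(-1,3);Q=Q[~np.isnan(Q[:,0])]; h=(Q-ct)@n; T=Q[abs(h)<.004]; s=(T-ct)@a; l=(T-ct)@w
    print('s pct',np.percentile(s,[.5,2,50,98,99.5]),'l',np.percentile(l,[.5,1,50,99,99.5]))
    q=T[:,:2]@np.array([[np.cos(y),-np.sin(y)],[np.sin(y),np.cos(y)]]); print('minrect',cv2.minAreaRect((T[:,:2]*1000).astype(np.float32)))
    # cap of ref
    hsv=cv2.cvtColor(im,cv2.COLOR_RGB2HSV); k=(hsv[...,2]<55); k[:190]=0;k[220:]=0;k[:,:310]=0;k[:,345:]=0; K=C[k];K=K[~np.isnan(K[:,0])]
    print('cap s',np.percentile((K-ct)@a,[1,5,50,95,99]),'h',np.percentile((K-ct)@n,[5,50,95]),'l',np.percentile((K-ct)@w,[3,50,97]))
im,C,P=load('w_mix.npz')
b,_=blobs(mask(im,'orange'),60)
for A,p in b: print('cap',A,p,onz('wrist',*p,.121,P))
b,_=blobs(mask(im,'red'),30)
for A,p in b: print('ball',A,p,onz('wrist',*p,.136,P))
Q=C[100:240,115:300].reshape(-1,3);Q=Q[~np.isnan(Q[:,0])]
for z0,z1 in((.05,.084),(.05,.2)):
    q=Q[(Q[:,2]>z0)&(Q[:,2]<z1)];print('mixer',cv2.minAreaRect((q[:,:2]*1000).astype(np.float32)))
b,_=blobs(mask(im,'blue'),60)
for A,p in b: print('blue',A,p,onz('wrist',*p,.022,P))
# tubes on table: points z .012-.03 in box
Q=C[80:250,320:430].reshape(-1,3);Q=Q[~np.isnan(Q[:,0])];q=Q[(Q[:,2]>.013)&(Q[:,2]<.04)]
for s in(q[q[:,0]<.52],q[q[:,0]>.52]): print('tube',len(s),cv2.minAreaRect((s[:,:2]*1000).astype(np.float32)))
E
```

```text
s pct [-0.0421 -0.0403 -0.0054  0.0255  0.0266] l [-0.1332 -0.1316 -0.0009  0.1255  0.127 ]
minrect ((470.5896301269531, 284.317138671875), (58.7181396484375, 279.01904296875), 5.948901653289795)
cap s [0.0932 0.0972 0.1083 0.1188 0.1196] h [-0.0272 -0.0245 -0.0228] l [0.0808 0.0934 0.1069]
cap 86 [264.7907 218.5116] [ 0.5788 -0.214   0.121 ]
cap 80 [186.2375 220.6875] [ 0.5753 -0.3351  0.121 ]
cap 72 [227.7083 221.5694] [ 0.5803 -0.2705  0.121 ]
ball 124 [130.5645 198.7177] [ 0.5305 -0.4153  0.136 ]
mixer ((515.2062377929688, -300.090087890625), (272.0960693359375, 190.16270446777344), 87.15608215332031)
mixer ((515.2062377929688, -300.090087890625), (272.0960693359375, 190.16270446777344), 87.15608215332031)
blue 115 [409.2174 116.687 ] [0.4334 0.073  0.022 ]
blue 102 [393.6961 211.2451] [0.6198 0.0451 0.022 ]
tube 1028 ((417.7489013671875, 14.105648040771484), (149.94615173339844, 28.400793075561523), 75.71024322509766)
tube 923 ((639.156982421875, -11.996139526367188), (29.148653030395508, 150.1012420654297), 18.483348846435547)
```

```bash
python3 - <<'E'
from h import *
np.set_printoptions(precision=4,suppress=True)
f=np.load('w_mix.npz');C=f['C']
for u0,u1 in((160,200),(203,240),(246,284)):
    q=C[120:235,u0:u1].reshape(-1,3);q=q[~np.isnan(q[:,0])];q=q[(q[:,2]>.110)&(q[:,2]<.14)]
    r=cv2.minAreaRect((q[:,:2]*1000).astype(np.float32)); print(len(q),r,np.percentile(q[:,2],[50,95]))
q=C[185:212,118:140].reshape(-1,3);q=q[q[:,2]>.12];print('ball',q.min(0),q.max(0),q.mean(0))
go(.575,-.412,.25)
E
```

```text
1669 ((512.9900512695312, -336.5343933105469), (30.162935256958008, 149.6163787841797), 86.76139831542969) [0.1195 0.1226]
1723 ((516.539794921875, -272.26129150390625), (31.349946975708008, 148.46409606933594), 86.32450866699219) [0.1196 0.1229]
1820 ((520.5147094726562, -207.4920654296875), (30.547250747680664, 149.6634521484375), 87.21790313720703) [0.1195 0.1229]
ball [ 0.5179 -0.4236  0.1202] [ 0.5423 -0.3995  0.1489] [ 0.5282 -0.4087  0.1417]
tool now [ 0.492  -0.226   0.3998] yaw 86.0 t 2.7 -> dx -95.8 dy -179.8 dz 149.8
```

Emit:
play_rows:
  steps: [-20,-36,26,0,-20,-36,26,0,-20,-36,26,0,-20,-36,26,0,-20,-36,26,0,0,0,37,0,0,0,37,0,0,0,37,0,0,0,37,0,0,0,0,-0.016]

```text
time: 3.95
position: [0.5804, -0.404, 0.1202]
orientation: [-0.002, 0.024, 1.0, 0.002]
ft_force: [-0.1, 0.5, 0.9]
width: 0.006
gripper_force: 0.0
```

Emit:
play_rows:
  steps: [14,0,0,0,10,0,0,0,8,0,0,0,8,0,0,0,7,0,0,0,7,0,0,0,7,0,0,0,6,0,0,0,5,0,0,0,0,0,0,0]

```text
time: 5.2
position: [0.509, -0.4019, 0.1232]
orientation: [-0.0, 0.024, 1.0, 0.0]
ft_force: [-0.8, 0.8, -0.2]
width: -0.001
gripper_force: 0.0
```

```bash
python3 - <<'E'
from h import *
np.set_printoptions(precision=4,suppress=True)
im,d=bot.read_camera('top'); C=cloud('top',d)
b,l=blobs(mask(im,'red'))
for a,p in b: print(a,p,C[int(p[1]),int(p[0])],onz('top',*p,.14))
o,_=pose();print(o['ft_force'],o['position'])
E
```

```text
[ 0.665  -0.1982  0.8708] [ 0.5093 -0.402   0.1233]
```

Emit:
play_rows:
  steps: [1,-3,0,0,1,0,0,0,1,0,0,0,1,0,0,0,1,0,0,0,1,0,0,0,0,0,0,0,0,0,0,0,0,0,0,0,0,0,0,0]

```text
time: 6.5
position: [0.5072, -0.4049, 0.1236]
orientation: [0.005, 0.023, 1.0, -0.002]
ft_force: [23.4, -4.0, -7.5]
width: 0.0
gripper_force: 11.7
```

Emit:
play_rows:
  steps: [0,0,-40,0,0,0,-40,0,0,0,-40,0,0,30,-20,0,0,40,0,0,0,10,0,0,0,0,0,0,0,0,0,0,0,0,0,0,0,0,0,0]
  gripper: 0.4

```text
time: 7.75
position: [0.507, -0.3252, 0.2631]
orientation: [-0.0, 0.024, 1.0, 0.0]
ft_force: [1.0, 0.2, 0.6]
width: 0.599
gripper_force: 0.0
```

```bash
python3 - <<'E'
from h import *
np.set_printoptions(precision=4,suppress=True)
im,C,P=wshot('w_lev')
b,_=blobs(mask(im,'red'),30)
for A,p in b: print('ball',A,p,onz('wrist',*p,.136,P),C[int(p[1]),int(p[0])])
go(.5305,-.3375,.20,86.8)
E
```

```text
ball 445 [167.2292 168.9528] [ 0.4836 -0.4089  0.136 ] [ 0.4813 -0.4062  0.1446]
tool now [ 0.507  -0.3251  0.2631] yaw 87.29 t 7.8 -> dx -24.1 dy -11.3 dz 63.1 roll(after) 0.009
```

Emit:
play_rows:
  steps: [-7,-4,20,0,-7,-4,20,0,-6.6,-3.9,20,0.009,0,0,30,0,0,0,30,0,0,0,26,0,0,0,20,0,0,0,10,0,0,0,0,0,0,0,0,0]

```text
time: 9.05
position: [0.5275, -0.3378, 0.088]
orientation: [0.001, 0.028, 1.0, -0.0]
ft_force: [0.7, 0.4, 0.0]
width: 0.602
gripper_force: 0.0
```

Emit:
play_rows:
  steps: [0,0,0,0,0,0,0,0,0,0,0,0,0,0,0,0,0,0,-1,0,0,0,-2,0,0,0,-2,0,0,0,-2,0,0,0,-2,0,0,0,0,0]
  gripper: 1
  grip_force: 25

```text
time: 10.3
position: [0.5268, -0.3374, 0.0964]
orientation: [-0.0, 0.028, 1.0, 0.0]
ft_force: [-3.4, -0.7, -9.1]
width: 0.289
gripper_force: 25.4
```

Emit:
play_rows:
  steps: [0,0,-2,0,0,0,-2,0,0,0,-3,0,0,0,-3,0,0,0,-3,0,0,0,-4,0,0,0,-4,0,0,0,0,0,0,0,0,0,0,0,0,0]

```text
time: 11.55
position: [0.5275, -0.3376, 0.1176]
orientation: [0.001, 0.028, 1.0, -0.0]
ft_force: [1.3, 0.0, -1.7]
width: 0.297
gripper_force: 25.9
```

```bash
python3 - <<'E'
from h import *
im,C,P=wshot('w_g0'); go(.5305,-.3375,.20,86.8)
im,d=bot.read_camera('scene'); c=im[120:270,80:280]; cv2.imwrite('pics/s_g0.png',cv2.resize(cv2.cvtColor(c,cv2.COLOR_RGB2BGR),None,fx=3.5,fy=3.5))
E
```

```text
tool now [ 0.5275 -0.3376  0.1176] yaw 86.8 t 11.6 -> dx -3.0 dy 0.3 dz -82.4 roll(after) 0.000
```

View pics/s_g0.png

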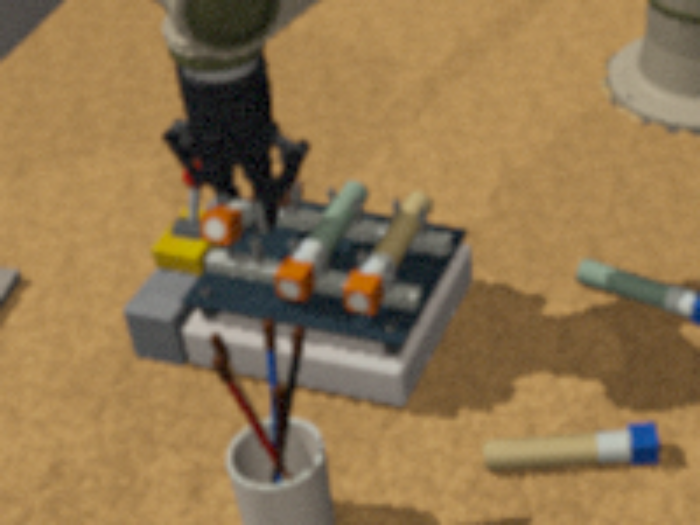

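The tube is out of the front clip, with its orange cap at about (220,227) in the crop. I'll measure its tilt from the wrist view.

```bash
cat >> h.py <<'E'
def tilt(im,C):
    """orange cap centroid + light tube body points in the wrist view, relative to the TCP"""
    o,_=pose(); p=o['position']
    b,l=blobs(mask(im,'orange'),40)
    for a,c in b:
        m=C[l==l[int(round(c[1])),int(round(c[0]))]]; m=m[~np.isnan(m[:,0])]
        print('cap',a,c.round(),'top centre rel tcp mm',((np.median(m,0)-p)*1000).round(1),'z max',(np.percentile(m[:,2],98)*1000).round(1))
E
python3 - <<'E'
from h import *
f=np.load('w_g0.npz');tilt(f['im'],f['C'])
print(bot.camera_params('wrist')['t'])
E
```

```text
cap 487 [429. 291.] top centre rel tcp mm [ 46.8 113.9  -5.8] z max 187.1
[ 0.30765396 -0.52902782  0.12158385]
```

View pics/w_g0.png

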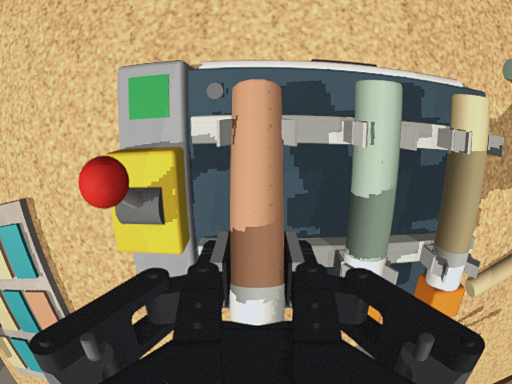

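The held tube spans columns 232–285, with its bottom end at row 85. Its height profile gives the tilt.

```bash
cat >> h.py <<'E'
def prof(C,u0=245,u1=270,v0=60,v1=300,zmin=.06,hw=.004):
    o,a=pose(); p=o['position']; t=np.radians(a); Y=np.array([np.cos(t),np.sin(t)]);F=np.array([Y[1],-Y[0]])
    q=C[v0:v1,u0:u1].reshape(-1,3);q=q[~np.isnan(q[:,0])]; d=q-p; f=d[:,:2]@F; l=d[:,:2]@Y
    k=(abs(l)<hw)&(d[:,2]>zmin-p[2])&(d[:,2]<.08)&(f<.12); f,z=f[k],d[k,2]
    for i in range(4):
        c=np.polyfit(f,z,1); r=z-np.polyval(c,f); s=abs(r)<max(.0025,1.5*np.median(abs(r))); f,z=f[s],z[s]
    print('n',len(f),'tilt deg (cap up +) %.1f'%np.degrees(np.arctan(c[0])),'top z rel tcp at f=0: %.1f mm'%(c[1]*1000),'f range',(np.percentile(f,[1,99])*1000).round(1))
E
python3 - <<'E'
from h import *
f=np.load('w_g0.npz');prof(f['C'])
C=f['C']; print((C[75:310:15,257]*1000).round(0).tolist())
E
```

```text
n 2901 tilt deg (cap up +) 21.9 top z rel tcp at f=0: 31.2 mm f range [-62.7   7.8]
[[435.0, -332.0, 78.0], [447.0, -333.0, 116.0], [455.0, -333.0, 120.0], [462.0, -334.0, 123.0], [468.0, -334.0, 125.0], [475.0, -334.0, 128.0], [481.0, -335.0, 132.0], [487.0, -335.0, 134.0], [493.0, -335.0, 136.0], [500.0, -336.0, 138.0], [506.0, -336.0, 141.0], [512.0, -336.0, 142.0], [518.0, -337.0, 144.0], [524.0, -337.0, 147.0], [529.0, -337.0, 151.0], [536.0, -338.0, 153.0]]
```

Emit:
play_rows:
  steps: [0,0,-3,0,0,0,-3,0,0,0,-3,0,0,0,-3,0,0,0,-3,0,0,0,-3,0,0,0,0,0,0,0,0,0,0,0,0,0,0,0,0,0]

```text
time: 12.9
position: [0.5272, -0.3376, 0.1355]
orientation: [0.0, 0.028, 1.0, -0.0]
ft_force: [0.4, -0.1, 2.0]
width: 0.293
gripper_force: 26.4
```

```bash
python3 - <<'E'
from h import *
im,C,P=wshot('w_g1'); prof(C,v0=40); print(pose()[0]['ft_force'])
E
```

```text
n 2785 tilt deg (cap up +) 24.3 top z rel tcp at f=0: 31.1 mm f range [-59.8   7.6]
[ 1.41385473 -0.57632226  2.36379   ]
```

Released at a 24° tilt with the cap up, as wanted. Carrying it to just outside hole 0.

Emit:
play_rows:
  steps: [0,0,-30,0,0,0,-30,-0.074,0,0,-24,-0.074,-5,55,0,0,-5,55,0,0,-5,55,0,0,-5,55,0,0,-5,55,0,0,-5,55,0,0,-6,56,0,0]

```text
time: 14.2
position: [0.5269, 0.0519, 0.2188]
orientation: [-0.001, -0.046, 0.999, 0.0]
ft_force: [0.0, 0.7, -1.0]
width: 0.295
gripper_force: 26.2
```

Emit:
play_rows:
  steps: [-17,24,0,0,-17,24,0,0,-17,24,0,0,-17,24,0,0,-17,24,0,0,-14,22,20,0,0,0,30,0,0,0,20,0,0,0,10,0,0,0,0,0]

```text
time: 15.45
position: [0.6127, 0.2006, 0.1388]
orientation: [-0.001, -0.046, 0.999, -0.0]
ft_force: [-0.6, -0.0, -0.6]
width: 0.294
gripper_force: 26.2
```

```bash
python3 - <<'E'
from h import *
im,C,P=wshot('w_i0'); prof(C,v0=20); go(.610,.2013,.102,95.3); print(pose()[0]['ft_force'])
E
```

```text
n 3087 tilt deg (cap up +) 25.1 top z rel tcp at f=0: 30.3 mm f range [-65.2   7.3]
tool now [0.6131 0.2006 0.1397] yaw 95.28 t 15.5 -> dx 3.0 dy 0.9 dz 37.7 roll(after) -0.000
[ 0.30798348 -0.26117054 -0.85573275]
```

View pics/w_i0.png

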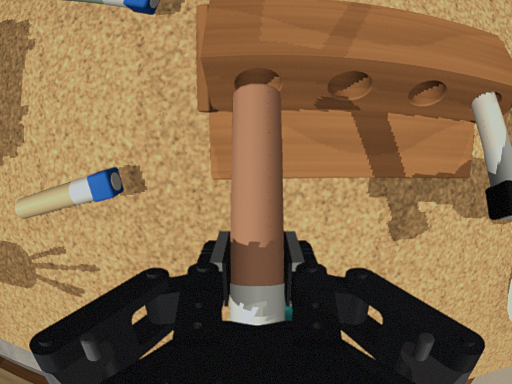

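The tube is in line with hole 0 (hole at 258,80; tube axis at column 257). Before lowering I check the predicted mouths against holes 1 (350,86) and 2 (428,93).

```bash
python3 - <<'E'
from h import *
f=np.load('w_i0.npz');P={k:f[k] for k in('fx','fy','cx','cy','R','t')};P={k:(v.item() if v.ndim==0 else v) for k,v in P.items()}
im=f['im']; a=np.array([.8157,.0757,.5736]); M=np.array([.5136,.2888,.078])
g=cv2.cvtColor(im,cv2.COLOR_RGB2GRAY)
for (u,v) in((350,86),(428,93)):
    o,d=ray('wrist',u,v,P); s=((M-o)@a)/(d@a); print(u,v,(o+s*d).round(4))
for h,y in((0,-.096),(1,-.032),(2,.032)):
    X=M+y*np.array([-.0924,.9957,0]); c=P['R']@X+P['t']; r=np.hypot(c[0],c[1]); th=np.arctan2(r,c[2]); print(h,X.round(4),'px',(P['cx']+P['fx']*th*c[0]/r).round(1),(P['cy']+P['fy']*th*c[1]/r).round(1))
E
```

```text
350 86 [0.5165 0.257  0.0781]
428 93 [0.5095 0.32   0.0798]
0 [0.5225 0.1932 0.078 ] px 257.7 82.5
1 [0.5166 0.2569 0.078 ] px 349.9 86.1
2 [0.5106 0.3207 0.078 ] px 427.4 94.8
```

Emit:
play_rows:
  steps: [3.5,0.5,12,0,0,0,12,0,0,0,11.5,0,0,0,0,0,4.5,0,3.2,0,4.5,0,3.2,0,4.5,0,3.2,0,4.5,0,3.1,0,4.5,0,3.1,0,4.5,0,3.1,0]

```text
time: 16.75
position: [0.5822, 0.1983, 0.0848]
orientation: [0.0, -0.046, 0.999, 0.0]
ft_force: [-0.4, 0.2, -0.5]
width: 0.294
gripper_force: 26.1
```

Emit:
play_rows:
  steps: [3.5,0,0.5,0,3.5,0,0.5,0,3.5,0,0.5,0,3.5,0,0.5,0,3.5,0,0.5,0,3.5,0,0.5,0,3.5,0,0.5,0,0,0,0,0,0,0,0,0,0,0,0,0]

```text
time: 18.0
position: [0.5579, 0.1961, 0.0812]
orientation: [-0.0, -0.046, 0.999, -0.0]
ft_force: [-0.2, -0.6, -3.4]
width: 0.294
gripper_force: 26.3
```

```bash
python3 - <<'E'
from h import *
im,C,P=wshot('w_i1'); prof(C,v0=20); go(.5502,.1958,.0805,95.3); print(pose()[0]['ft_force'])
E
```

```text
n 1686 tilt deg (cap up +) 22.3 top z rel tcp at f=0: 29.7 mm f range [-93.    6.3]
tool now [0.558  0.1961 0.0813] yaw 95.28 t 18.05 -> dx 7.8 dy 0.5 dz 0.8 roll(after) -0.000
[ 0.8365233  -0.50141078 -2.69350464]
```

Emit:
play_rows:
  steps: [2.6,0,0.3,0,2.6,0,0.3,0,2.6,0,0.2,0,0,0,0,0,1,0,0.7,0,1,0,0.7,0,0,0,0,0,0,0,0,0,0,0,0,0,0,0,0,0]

```text
time: 19.3
position: [0.5491, 0.1952, 0.0797]
orientation: [0.001, -0.046, 0.999, 0.0]
ft_force: [4.6, 1.3, 1.2]
width: 0.296
gripper_force: 26.8
```

```bash
python3 - <<'E'
from h import *
im,C,P=wshot('w_i2'); prof(C,v0=150); go(.5502,.1958,.0805,95.3); print(pose()[0]['ft_force'])
im,d=bot.read_camera('scene'); c=im[150:290,230:430]; cv2.imwrite('pics/s_i2.png',cv2.resize(cv2.cvtColor(c,cv2.COLOR_RGB2BGR),None,fx=3.5,fy=3.5))
E
```

```text
n 1104 tilt deg (cap up +) 16.7 top z rel tcp at f=0: 29.2 mm f range [-52.9   2.8]
tool now [0.5491 0.1952 0.0797] yaw 95.28 t 19.35 -> dx -1.2 dy 0.5 dz -0.8 roll(after) -0.000
[5.71570437 1.17638651 1.12947224]
```

View pics/s_i2.png

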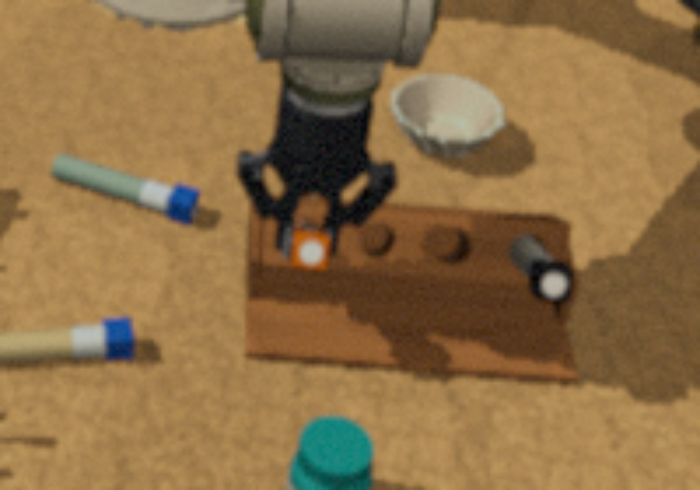

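The orange cap is at (310,248), seated at the rack face in hole 0, and the 5 N reaction means it is on the bottom. Releasing and lifting.

Emit:
play_rows:
  steps: [0,0,0,0,0,0,0,0,0,0,0,0,0,0,-10,0,0,0,-30,0,0,0,-40,0,0,0,-40,0,0,0,-30,0,0,0,0,0,0,0,0,0]
  gripper: 0.4

```text
time: 20.65
position: [0.548, 0.1951, 0.2285]
orientation: [-0.001, -0.046, 0.999, -0.0]
ft_force: [0.0, 0.7, -0.0]
width: 0.598
gripper_force: 0.0
```

```bash
cat >> h.py <<'E'
def seated(tag,col):
    im,C,P=wshot(tag); a=np.array([.8157,.0757,.5736]); M=np.array([.5136,.2888,.078]); w=np.array([-.0924,.9957,0]); n=np.array([-.5711,-.0530,.8192])
    b,l=blobs(mask(im,col),60)
    for A,c in b:
        q=C[l==l[int(round(c[1])),int(round(c[0]))]];q=q[~np.isnan(q[:,0])]-M
        print(col,A,c.round(),'cap end s(mm, want 95) %.1f h %.1f lateral %.1f'%(np.percentile(q@a,97)*1000,np.median(q@n)*1000,np.median(q@w)*1000))
E
python3 - <<'E'
from h import *
seated('w_s0','orange'); go(.5305,-.273,.22,86.8)
E
```

```text
orange 810 [259. 243.] cap end s(mm, want 95) 96.0 h 1.7 lateral -94.1
tool now [0.5479 0.1951 0.2281] yaw 95.28 t 20.7 -> dx 60.4 dy -464.5 dz 8.1 roll(after) 0.148
```

Emit:
play_rows:
  steps: [6.7,-51.6,0,0,6.7,-51.6,0,0,6.7,-51.6,0,0,6.7,-51.6,0,0,6.7,-51.6,0,0,6.7,-51.6,0,0,6.7,-51.6,0,0,6.7,-51.6,0,0,6.8,-51.7,0,0,0,0,0,0.148]

```text
time: 21.95
position: [0.5299, -0.276, 0.2273]
orientation: [-0.001, 0.031, 1.0, 0.001]
ft_force: [-0.5, 0.1, -0.7]
width: 0.596
gripper_force: 0.0
```

```bash
python3 - <<'E'
from h import *
go(.5305,-.273,.088,86.8)
E
```

```text
tool now [ 0.5299 -0.276   0.2273] yaw 86.39 t 21.95 -> dx -0.4 dy 3.0 dz 139.3 roll(after) -0.007
```

Emit:
play_rows:
  steps: [0,3,30,-0.007,0,0,30,0,0,0,30,0,0,0,29,0,0,0,20,0,0,0,0,0,0,0,0,0,0,0,0,0,0,0,0,0,0,0,0,0]

```text
time: 23.2
position: [0.5312, -0.27, 0.0905]
orientation: [0.0, 0.024, 1.0, -0.0]
ft_force: [1.1, 0.3, -0.4]
width: 0.603
gripper_force: 0.0
```

Emit:
play_rows:
  steps: [0,0,0,0,0,0,0,0,0,0,0,0,0,0,0,0,0,0,-1,0,0,0,-2,0,0,0,-2,0,0,0,-2,0,0,0,-2,0,0,0,0,0]
  gripper: 1
  grip_force: 25

```text
time: 24.45
position: [0.5304, -0.2707, 0.0981]
orientation: [-0.001, 0.025, 1.0, -0.0]
ft_force: [-0.0, -6.7, -7.8]
width: 0.295
gripper_force: 25.5
```

Emit:
play_rows:
  steps: [0,0,-2,0,0,0,-2,0,0,0,-3,0,0,0,-3,0,0,0,-3,0,0,0,-4,0,0,0,-4,0,0,0,-3,0,0,0,-3,0,0,0,-3,0]

```text
time: 25.7
position: [0.5312, -0.2699, 0.1294]
orientation: [0.0, 0.024, 1.0, -0.0]
ft_force: [-2.4, -2.8, -5.4]
width: 0.292
gripper_force: 26.4
```

Emit:
play_rows:
  steps: [0,0,-3,0,0,0,-3,0,0,0,-4,0,0,0,-5,0,0,0,-10,0,0,0,-20,0,0,0,-25,0,0,0,-20,-0.074,0,0,0,-0.074,0,0,0,0]

```text
time: 26.95
position: [0.5312, -0.2696, 0.2198]
orientation: [0.0, -0.049, 0.999, 0.0]
ft_force: [-0.1, -0.2, -0.7]
width: 0.294
gripper_force: 26.3
```

```bash
python3 - <<'E'
from h import *
im,C,P=wshot('w_g2'); prof(C,v0=20,zmin=.14); go(.527,.05,.22,95.3); print(pose()[0]['ft_force'])
E
```

```text
n 3640 tilt deg (cap up +) 26.6 top z rel tcp at f=0: 28.4 mm f range [-81.7   8.9]
tool now [ 0.5312 -0.2696  0.2195] yaw 95.6 t 27.0 -> dx -27.0 dy 318.5 dz -0.5 roll(after) 0.005
[ 1.02017716  0.07361076 -0.15475262]
```

Emit:
play_rows:
  steps: [-4,45,0,0.005,-4,45,0,0,-4,46,0,0,-4,46,0,0,-4,46,0,0,-4,46,0,0,-3,44,0,0,-19,41,0,0,-19,41,0,0,-19,41,0,0]

```text
time: 28.25
position: [0.5732, 0.1786, 0.2192]
orientation: [-0.0, -0.046, 0.999, 0.0]
ft_force: [-0.1, -1.3, -0.6]
width: 0.299
gripper_force: 26.3
```

Emit:
play_rows:
  steps: [-19,41,0,0,-19,41,15,0,0,0,25,0,0,0,20,0,0,0,15,0,0,0,0,0,0,0,0,0,0,0,0,0,0,0,0,0,0,0,0,0]

```text
time: 29.5
position: [0.6032, 0.2623, 0.1444]
orientation: [0.0, -0.047, 0.999, 0.0]
ft_force: [-0.5, -0.9, -1.0]
width: 0.294
gripper_force: 26.3
```

```bash
cat >> h.py <<'E'
def preins(tag,hole):
    y=[-.096,-.032,.032][hole]; a=np.array([.8157,.0757,.5736]); M=np.array([.5136,.2888,.078])+y*np.array([-.0924,.9957,0])
    im,C,P=wshot(tag); prof(C,v0=100,zmin=.09); X=M; c=P['R']@X+P['t']; r=np.hypot(c[0],c[1]); th=np.arctan2(r,c[2])
    print('mouth px',(P['cx']+P['fx']*th*c[0]/r).round(1),(P['cy']+P['fy']*th*c[1]/r).round(1))
    # lateral: tube mid-line in world vs hole line
    o,ang=pose();p=o['position'];q=C[60:220,235:280].reshape(-1,3); q=q[~np.isnan(q[:,0])]; q=q[q[:,2]>p[2]-.02]
    w=np.array([-.0924,.9957,0]); f=(q-M)@np.array([.9957,.0924,0]); l=(q-M)@w
    for lo in np.arange(.01,.08,.02):
        k=(f>lo)&(f<lo+.02); 
        if k.sum()>20: print('  fwd %.0f lateral mid %.1f'%(lo*1000+10,(np.percentile(l[k],2)+np.percentile(l[k],98))*500), 'topz rel mouth %.1f'%((np.percentile(q[k,2],95)-M[2])*1000))
E
python3 - <<'E'
from h import *
preins('w_i3',1); go(.6024,.2649,.1086,95.3)
E
```

```text
n 3426 tilt deg (cap up +) 26.5 top z rel tcp at f=0: 28.1 mm f range [-74.8   9.1]
mouth px 260.4 88.4
  fwd 20 lateral mid -2.3 topz rel mouth 65.2
  fwd 40 lateral mid -2.2 topz rel mouth 75.0
  fwd 60 lateral mid -2.2 topz rel mouth 82.5
tool now [0.6032 0.2623 0.1443] yaw 95.4 t 29.55 -> dx 0.6 dy 2.7 dz 35.7 roll(after) 0.002
```

Emit:
play_rows:
  steps: [0.6,2.5,12,0,0,0,12,0,0,0,11.7,0,0,0,0,0,4.5,0,3.2,0,4.5,0,3.2,0,4.5,0,3.2,0,4.5,0,3.1,0,4.5,0,3.1,0,4.5,0,3.1,0]

```text
time: 30.8
position: [0.5752, 0.2621, 0.0895]
orientation: [0.0, -0.047, 0.999, 0.0]
ft_force: [-0.4, -0.0, 0.1]
width: 0.294
gripper_force: 26.4
```

Emit:
play_rows:
  steps: [3.5,0,0.7,0,3.5,0,0.7,0,3.5,0,0.7,0,3.5,0,0.7,0,3.5,0,0.7,0,3.5,0,0.7,0,3.5,0,0.7,0,3.5,0,0.7,0,2,0,0.5,0,0,0,0,0]

```text
time: 32.05
position: [0.5452, 0.2593, 0.0833]
orientation: [-0.0, -0.047, 0.999, -0.0]
ft_force: [1.5, 0.8, -2.9]
width: 0.293
gripper_force: 26.1
```

Emit:
play_rows:
  steps: [1,0,0.7,0,1,0,0.7,0,0,0,0,0,0,0,0,0,0,0,0,0,0,0,0,0,0,0,0,0,0,0,0,0,0,0,0,0,0,0,0,0]

```text
time: 33.3
position: [0.5436, 0.2591, 0.0821]
orientation: [-0.0, -0.047, 0.999, -0.0]
ft_force: [1.3, 0.5, -3.5]
width: 0.295
gripper_force: 26.1
```

Emit:
play_rows:
  steps: [0.8,0,0.6,0,0.8,0,0.6,0,0.8,0,0.6,0,0.8,0,0.6,0,0.8,0,0.6,0,0,0,0,0,0,0,0,0,0,0,0,0,0,0,0,0,0,0,0,0]

```text
time: 34.55
position: [0.5427, 0.259, 0.0815]
orientation: [0.005, -0.047, 0.999, 0.001]
ft_force: [10.3, 0.9, 5.9]
width: 0.298
gripper_force: 26.9
```

Bottomed at about 12 N. Releasing and checking.

Emit:
play_rows:
  steps: [0,0,0,0,0,0,0,0,0,0,0,0,0,0,-10,0,0,0,-30,0,0,0,-40,0,0,0,-40,0,0,0,-25,0,0,0,0,0,0,0,0,0]
  gripper: 0.4

```text
time: 35.8
position: [0.5392, 0.2586, 0.2231]
orientation: [-0.001, -0.047, 0.999, -0.0]
ft_force: [-0.3, 0.8, -0.4]
width: 0.599
gripper_force: 0.0
```

```bash
python3 - <<'E'
from h import *
seated('w_s1','orange'); go(.5343,-.2083,.22,86.8)
E
```

```text
orange 148 [181. 239.] cap end s(mm, want 95) 94.9 h 3.0 lateral -100.3
orange 824 [258. 247.] cap end s(mm, want 95) 95.2 h 2.3 lateral -30.9
tool now [0.5391 0.2586 0.2228] yaw 95.4 t 35.85 -> dx 48.7 dy -464.4 dz 2.8 roll(after) 0.150
```

Emit:
play_rows:
  steps: [5.4,-51.6,0,0,5.4,-51.6,0,0,5.4,-51.6,0,0,5.4,-51.6,0,0,5.4,-51.6,0,0,5.4,-51.6,0,0,5.4,-51.6,0,0,5.4,-51.6,0,0,5.4,-51.6,0,0,0,0,0,0.15]

```text
time: 37.1
position: [0.5341, -0.2112, 0.2224]
orientation: [-0.001, 0.031, 1.0, 0.0]
ft_force: [-0.6, 1.2, -0.7]
width: 0.598
gripper_force: 0.0
```

Emit:
play_rows:
  steps: [0,0,30,0,0,0,30,0,0,0,30,0,0,0,0,0,0,0,0,0,0,0,0,0,0,0,0,0,0,0,0,0,0,0,0,0,0,0,0,0]

```text
time: 38.35
position: [0.5349, -0.2081, 0.1341]
orientation: [-0.0, 0.028, 1.0, -0.0]
ft_force: [0.8, -1.4, 0.7]
width: 0.601
gripper_force: 0.0
```

```bash
python3 - <<'E'
from h import *
go(.5345,-.2083,.0895,86.8)
E
```

```text
tool now [ 0.5349 -0.2081  0.1341] yaw 86.81 t 38.35 -> dx 0.4 dy -0.2 dz 44.6 roll(after) 0.000
```

Emit:
play_rows:
  steps: [0,0,20,0,0,0,20,0,0,0,6,0,0,0,0,0,0,0,0,0,0,0,0,0,0,0,0,0,0,0,0,0,0,0,0,0,0,0,0,0]

```text
time: 39.6
position: [0.5349, -0.2082, 0.0881]
orientation: [0.0, 0.028, 1.0, -0.0]
ft_force: [0.1, -0.2, -0.5]
width: 0.598
gripper_force: 0.0
```

Emit:
play_rows:
  steps: [0,0,0,0,0,0,0,0,0,0,0,0,0,0,0,0,0,0,-1,0,0,0,-2,0,0,0,-2,0,0,0,-2,0,0,0,-2,0,0,0,0,0]
  gripper: 1
  grip_force: 25

```text
time: 40.85
position: [0.5347, -0.2081, 0.0974]
orientation: [-0.0, 0.028, 1.0, 0.0]
ft_force: [-5.0, 0.6, -6.5]
width: 0.295
gripper_force: 25.5
```

Emit:
play_rows:
  steps: [0,0,-2,0,0,0,-2,0,0,0,-3,0,0,0,-3,0,0,0,-3,0,0,0,-4,0,0,0,-4,0,0,0,-3,0,0,0,-3,0,0,0,-3,0]

```text
time: 42.1
position: [0.535, -0.2082, 0.1273]
orientation: [0.0, 0.028, 1.0, -0.0]
ft_force: [-1.0, -0.3, -4.6]
width: 0.297
gripper_force: 25.9
```

Emit:
play_rows:
  steps: [0,0,-3,0,0,0,-3,0,0,0,-4,0,0,0,-5,0,0,0,-10,0,0,0,-20,0,0,0,-25,0,0,0,-20,-0.074,0,0,0,-0.074,0,0,0,0]

```text
time: 43.35
position: [0.535, -0.2082, 0.2178]
orientation: [0.0, -0.046, 0.999, -0.0]
ft_force: [0.1, -0.4, -0.7]
width: 0.292
gripper_force: 26.1
```

```bash
python3 - <<'E'
from h import *
im,C,P=wshot('w_g3'); prof(C,v0=20,zmin=.14); go(.527,.05,.22,95.3); print(pose()[0]['ft_force'])
E
```

```text
n 3843 tilt deg (cap up +) 25.5 top z rel tcp at f=0: 31.0 mm f range [-83.    7.8]
tool now [ 0.5349 -0.2082  0.2174] yaw 95.19 t 43.4 -> dx -15.5 dy 257.8 dz -2.6 roll(after) -0.002
[ 0.68895354 -0.70013168 -0.96428136]
```

Emit:
play_rows:
  steps: [-3,50,0,0,-3,52,0,0,-3,52,0,0,-3,52,0,0,-3,52,0,0,-16,45,0,0,-16,45,0,0,-16,45,0,0,-16,45,0,0,-16,45,0,0]

```text
time: 44.65
position: [0.5852, 0.2831, 0.2171]
orientation: [-0.0, -0.045, 0.999, -0.0]
ft_force: [1.8, -0.1, -0.5]
width: 0.295
gripper_force: 26.1
```

Emit:
play_rows:
  steps: [-16,46,0,0,0,0,25,0,0,0,30,0,0,0,22,0,0,0,0,0,0,0,0,0,0,0,0,0,0,0,0,0,0,0,0,0,0,0,0,0]

```text
time: 45.9
position: [0.5968, 0.3288, 0.1402]
orientation: [0.0, -0.046, 0.999, 0.0]
ft_force: [0.3, 0.1, 0.3]
width: 0.296
gripper_force: 26.1
```

```bash
python3 - <<'E'
from h import *
preins('w_i4',2); go(.5971,.3287,.1043,95.3)
E
```

```text
n 3554 tilt deg (cap up +) 25.4 top z rel tcp at f=0: 30.7 mm f range [-74.7   7.8]
mouth px 256.0 88.3
  fwd 20 lateral mid 0.7 topz rel mouth 65.1
  fwd 40 lateral mid 0.7 topz rel mouth 74.5
  fwd 60 lateral mid 0.7 topz rel mouth 81.2
tool now [0.5968 0.3288 0.1401] yaw 95.29 t 45.95 -> dx -0.3 dy -0.2 dz 35.8 roll(after) -0.000
```

Emit:
play_rows:
  steps: [0,-0.5,12,0,0,0,12,0,0,0,11.8,0,0,0,0,0,4.5,0,3.2,0,4.5,0,3.2,0,4.5,0,3.2,0,4.5,0,3.1,0,4.5,0,3.1,0,4.5,0,3.1,0]

```text
time: 47.2
position: [0.5697, 0.3258, 0.0855]
orientation: [0.0, -0.046, 0.999, 0.0]
ft_force: [0.6, -1.1, 1.3]
width: 0.297
gripper_force: 26.2
```

Emit:
play_rows:
  steps: [3.5,0,0.5,0,3.5,0,0.5,0,3.5,0,0.5,0,3.5,0,0.5,0,3.5,0,0.5,0,3.5,0,0.5,0,3.5,0,0.5,0,3.5,0,0.4,0,3,0,0.4,0,0,0,0,0]

```text
time: 48.45
position: [0.5385, 0.323, 0.0809]
orientation: [-0.001, -0.046, 0.999, -0.0]
ft_force: [1.3, 0.2, -3.4]
width: 0.296
gripper_force: 26.3
```

Emit:
play_rows:
  steps: [1,0,0.7,0,1,0,0.7,0,0.8,0,0.6,0,0,0,0,0,0,0,0,0,0,0,0,0,0,0,0,0,0,0,0,0,0,0,0,0,0,0,0,0]

```text
time: 49.7
position: [0.5367, 0.3228, 0.0794]
orientation: [0.001, -0.046, 0.999, 0.0]
ft_force: [5.1, 0.9, 0.2]
width: 0.295
gripper_force: 26.5
```

Emit:
play_rows:
  steps: [0.8,0,0.6,0,0.8,0,0.6,0,0,0,0,0,0,0,0,0,0,0,0,0,0,0,0,0,0,0,0,0,0,0,0,0,0,0,0,0,0,0,0,0]

```text
time: 50.95
position: [0.5366, 0.3228, 0.0794]
orientation: [0.003, -0.046, 0.999, 0.001]
ft_force: [9.0, 1.1, 4.7]
width: 0.297
gripper_force: 27.0
```

Emit:
play_rows:
  steps: [0,0,0,0,0,0,0,0,0,0,0,0,0,0,-10,0,0,0,-30,0,0,0,-40,0,0,0,-40,0,0,0,-30,0,0,0,-30,0,0,0,0,0]
  gripper: 0.4

```text
time: 52.2
position: [0.5352, 0.3229, 0.2607]
orientation: [0.002, -0.046, 0.999, 0.001]
ft_force: [-0.9, -0.2, 0.4]
width: 0.598
gripper_force: 0.0
```

```bash
cat >> h.py <<'E'
def tabletubes(im,C):
    b,l=blobs(mask(im,'blue'),40)
    for A,c in b:
        q=C[l==l[int(round(c[1])),int(round(c[0]))]];q=q[~np.isnan(q[:,0])];cap=np.median(q,0)
        Q=C.reshape(-1,3);Q=Q[~np.isnan(Q[:,0])];k=(np.hypot(Q[:,0]-cap[0],Q[:,1]-cap[1])<.16)&(Q[:,2]>.014)&(Q[:,2]<.045); Q=Q[k]
        # keep component along a line through cap: grid + connected comps
        g=np.zeros((400,400),np.uint8); ij=np.round((Q[:,:2]-cap[:2])*500+200).astype(int); g[ij[:,0],ij[:,1]]=1
        lab=cv2.connectedComponents(cv2.dilate(g,np.ones((5,5),np.uint8)))[1]; s=Q[lab[ij[:,0],ij[:,1]]==lab[200,200]]
        r=cv2.minAreaRect((s[:,:2]*1000).astype(np.float32)); m=np.array(r[0])/1000; d=cap[:2]-m
        print('blue px',c.round(),'cap',cap.round(4),'mid',m.round(4),'size',np.round(r[1],0),'ang %.1f'%r[2],'cap heading deg %.1f'%np.degrees(np.arctan2(d[1],d[0])))
E
python3 - <<'E'
from h import *
seated('w_s2','orange'); f=np.load('w_s2.npz'); tabletubes(f['im'],f['C']); go(.42,.012,.25)
E
```

```text
orange 647 [258. 227.] cap end s(mm, want 95) 93.9 h 2.9 lateral 33.7
orange 514 [138. 227.] cap end s(mm, want 95) 96.0 h 1.7 lateral -92.6
orange 497 [194. 226.] cap end s(mm, want 95) 94.5 h 2.6 lateral -32.2
blue px [87. 83.] cap [0.4329 0.0771 0.0278] mid [0.4183 0.0159] size [151.  28.] ang 76.2 cap heading deg 76.6
blue px [ 73. 208.] cap [0.618  0.0495 0.0279] mid [ 0.6386 -0.0103] size [ 28. 152.] ang 17.9 cap heading deg 109.0
tool now [0.5347 0.3226 0.2587] yaw 95.29 t 52.25 -> dx 142.8 dy -298.8 dz 8.7
```

All three orange tubes are down (cap end 94–96 mm beyond the mouth). Next is blue tube A.

Emit:
play_rows:
  steps: [21,-43.2,0,0,21,-43.2,0,0,21,-43.2,0,0,21,-43.2,0,0,21,-43.2,0,0,21,-43.2,0,0,20.9,-42.9,0,0,0,0,0,0.173,0,0,0,0.173,0,0,0,0.173]

```text
time: 53.5
position: [0.4156, 0.0083, 0.2568]
orientation: [-0.001, 0.215, 0.977, 0.0]
ft_force: [-0.2, -0.6, -0.5]
width: 0.606
gripper_force: 0.0
```

Emit:
play_rows:
  steps: [0,0,0,0.173,0,0,0,0.173,0,0,0,0.173,0,0,20,0.173,0,0,20,0.173,0,0,20,0.173,0,0,20,0.173,0,0,20,0.174,0,0,0,0,0,0,0,0]

```text
time: 54.75
position: [0.4162, 0.0082, 0.1582]
orientation: [0.0, 0.786, 0.618, 0.0]
ft_force: [-0.3, 0.7, 0.2]
width: 0.596
gripper_force: 0.0
```

```bash
python3 - <<'E'
from h import *
im,C,P=wshot('w_n0'); tabletubes(im,C); go(.4163,.0082,.003,-13.8)
E
```

```text
blue px [439. 108.] cap [0.6186 0.0478 0.0276] mid [ 0.6391 -0.0111] size [ 30. 152.] ang 18.3 cap heading deg 109.2
blue px [258. 113.] cap [0.4331 0.0753 0.0278] mid [0.419  0.0155] size [151.  27.] ang 76.7 cap heading deg 76.7
tool now [0.4164 0.0082 0.1584] yaw -13.65 t 54.8 -> dx -0.0 dy -0.1 dz 155.4 roll(after) 0.003
```

View pics/w_n0.png

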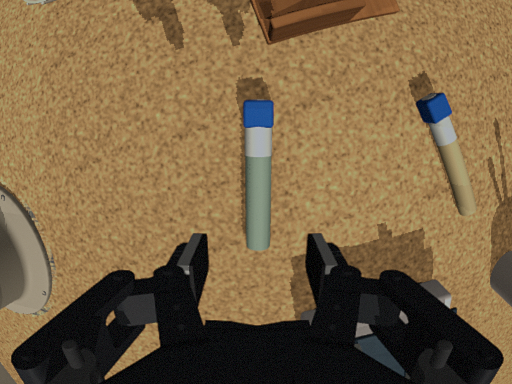

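The tube lies between the fingers (cap 258,113; body column 258). Descending.

Emit:
play_rows:
  steps: [0,0,35,0,0,0,35,0,0,0,35,0,0,0,30,0,0,0,15,0,0,0,5,0,0,0,0,0,0,0,0,0,0,0,0,0,0,0,0,0]

```text
time: 56.05
position: [0.4164, 0.0082, 0.0032]
orientation: [0.0, 0.787, 0.617, 0.0]
ft_force: [0.3, -0.1, -0.1]
width: 0.6
gripper_force: 0.0
```

Emit:
play_rows:
  steps: [0,0,0,0,0,0,0,0,0,0,0,0,0,0,0,0,0,0,0,0,0,0,-20,0,0,0,-40,0,0,0,-50,0,0,0,-50,0,0,0,-50,0]
  gripper: 1
  grip_force: 60

```text
time: 57.3
position: [0.4157, 0.0083, 0.2144]
orientation: [-0.0, 0.787, 0.617, -0.0]
ft_force: [1.2, -0.5, -1.3]
width: 0.281
gripper_force: 59.3
```

```bash
python3 - <<'E'
from h import *
im,C,P=wshot('w_n1'); b,l=blobs(mask(im,'blue'),40); p=pose()[0]['position']
for A,c in b: print(A,c,(np.nanmedian(C[l==l[int(c[1]),int(c[0])]],0)-p).round(4))
prof(C,v0=80,v1=260); go(.5165,-.2722,.22,-93.2)
E
```

```text
3929 [257.59786205 111.3150929 ] [0.0142 0.0682 0.0186]
341 [414.32258065 106.82991202] [ 0.2012  0.0398 -0.1928]
n 2768 tilt deg (cap up +) -2.0 top z rel tcp at f=0: 16.1 mm f range [-80.9  -5.6]
tool now [0.4181 0.0078 0.2204] yaw -13.79 t 57.35 -> dx -248.5 dy 162.3 dz 0.4 roll(after) 1.386
```

Emit:
play_rows:
  steps: [-35.7,22.2,0,0,-35.7,22.2,0,0,-35.7,22.2,0,0,-35.7,22.2,0,0,-35.7,22.2,0,0,-35.7,22.2,0,0,-35.5,22.2,0,0,0,0,0,0.173,0,0,0,0.173,0,0,0,0.173]

```text
time: 58.6
position: [0.5073, -0.2713, 0.212]
orientation: [-0.001, 0.92, 0.392, -0.0]
ft_force: [-0.1, -0.2, -1.5]
width: 0.283
gripper_force: 59.3
```

Emit:
play_rows:
  steps: [0,0,0,0.173,0,0,0,0.173,0,0,0,0.173,0,0,20,0.173,0,0,25,0.173,0,0,20,0,0,0,0,0,0,0,0,0,0,0,0,0,0,0,0,0]

```text
time: 59.85
position: [0.5077, -0.2715, 0.1484]
orientation: [0.0, 1.0, -0.027, 0.0]
ft_force: [0.6, 0.6, -1.4]
width: 0.279
gripper_force: 59.3
```

```bash
python3 - <<'E'
from h import *
im,C,P=wshot('w_n2'); prof(C,v0=80,v1=260,zmin=.13); go(.5095,-.2718,.098,-93.2)
E
```

```text
n 3443 tilt deg (cap up +) -1.8 top z rel tcp at f=0: 22.4 mm f range [-80.5  -5.1]
tool now [ 0.5076 -0.2714  0.1483] yaw -93.1 t 59.9 -> dx 1.9 dy 0.3 dz 50.3 roll(after) 0.002
```

View pics/w_n2.png

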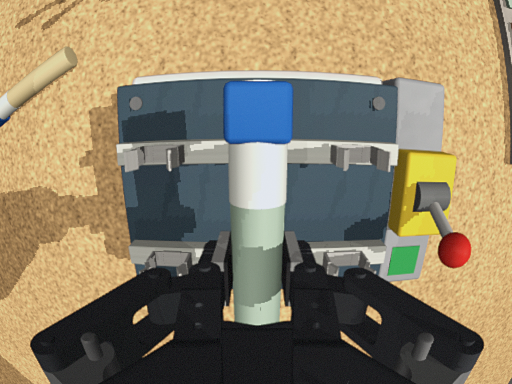

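The blue cap is at (257,112) over station 1, pointing away from the robot, and the lever is still OFF. Pressing down.

Emit:
play_rows:
  steps: [2,0,10,0,0,0,10,0,0,0,5,0,0,0,4,0,0,0,4,0,0,0,4,0,0,0,4,0,0,0,4,0,0,0,3,0,0,0,2.5,0]

```text
time: 61.15
position: [0.5094, -0.2716, 0.0975]
orientation: [0.0, 1.0, -0.027, -0.0]
ft_force: [-5.0, 2.7, 18.1]
width: 0.284
gripper_force: 61.1
```

```bash
python3 - <<'E'
from h import *
np.set_printoptions(precision=3,suppress=True)
im,C,P=wshot('w_n3'); prof(C,v0=40,v1=260,zmin=.10); o=pose()[0]; print(o['position'],o['ft_force'],o['width'])
b,l=blobs(mask(im,'blue'),40)
for A,c in b:
    q=C[l==l[int(c[1]),int(c[0])]]; print(A,c,np.nanpercentile(q,[5,50,95],axis=0))
E
```

```text
n 3443 tilt deg (cap up +) -1.3 top z rel tcp at f=0: 22.2 mm f range [-80.4  -5. ]
[ 0.509 -0.272  0.098] [-1.536 -0.322  3.273] 0.28062634850350743
4172 [257.237 111.484] [[ 0.567 -0.287  0.12 ]
 [ 0.578 -0.275  0.122]
 [ 0.589 -0.263  0.123]]
```

Emit:
play_rows:
  steps: [0,0,0,0,0,0,0,0,0,0,0,0,0,0,-10,0,0,0,-30,0,0,0,-40,0,0,0,-40,0,0,0,-32,0,0,0,0,0,0,0,0,0]
  gripper: 0.4

```text
time: 62.45
position: [0.5092, -0.2712, 0.2488]
orientation: [-0.0, 1.0, -0.027, -0.0]
ft_force: [-0.5, 0.3, -1.0]
width: 0.599
gripper_force: 0.0
```

```bash
python3 - <<'E'
from h import *
np.set_printoptions(precision=3,suppress=True)
im,C,P=wshot('w_n4'); tabletubes(im,C); go(.641,-.0174,.25,18.2)
q=C.reshape(-1,3);q=q[(q[:,2]>.05)&(q[:,0]>.63)&(q[:,1]<0)];print('brush',len(q),q.min(0) if len(q) else '',q.max(0) if len(q) else '')
q=C[60:330,200:310].reshape(-1,3);q=q[(q[:,2]>.11)&(q[:,2]<.14)];print('tube',cv2.minAreaRect((q[:,:2]*1000).astype(np.float32)),np.percentile(q[:,2],[50,98]))
im,d=bot.read_camera('top');Ct=cloud('top',d);tabletubes(im,Ct)
E
```

```text
blue px [258. 113.] cap [ 0.578 -0.276  0.122] mid [0. 0.] size [0. 0.] ang 0.0 cap heading deg -25.5
blue px [ 38. 112.] cap [0.618 0.045 0.028] mid [ 0.639 -0.013] size [ 28. 150.] ang 18.3 cap heading deg 110.1
tool now [ 0.509 -0.271  0.248] yaw -93.1 t 62.5 -> dx 117.9 dy -260.5 dz -1.6 roll(after) -1.943
brush 0  
tube ((516.8056640625, -270.4617614746094), (107.71009826660156, 150.47044372558594), 86.68696594238281) [0.12  0.126]
```

Emit:
play_rows:
  steps: [17,-37.2,0,0,17,-37.2,0,0,17,-37.2,0,0,17,-37.2,0,0,17,-37.2,0,0,17,-37.2,0,0,16,-37.2,0,0,0,0,0,-0.177,0,0,0,-0.177,0,0,0,-0.177]

```text
time: 63.8
position: [0.6412, -0.0177, 0.2483]
orientation: [-0.0, 0.971, 0.239, -0.001]
ft_force: [0.1, -0.5, 0.4]
width: 0.605
gripper_force: 0.0
```

Emit:
play_rows:
  steps: [0,0,0,-0.177,0,0,0,-0.177,0,0,0,-0.177,0,0,0,-0.177,0,0,20,-0.177,0,0,20,-0.177,0,0,30,-0.177,0,0,30,-0.173,0,0,0,0,0,0,0,0]

```text
time: 65.05
position: [0.6419, -0.0179, 0.1504]
orientation: [0.001, 0.588, 0.809, 0.0]
ft_force: [-0.7, -0.4, 0.2]
width: 0.604
gripper_force: 0.0
```

```bash
python3 - <<'E'
from h import *
im,C,P=wshot('w_n5'); tabletubes(im,C); go(.6412,-.0182,.003,18.2)
E
```

```text
blue px [257. 114.] cap [0.6202 0.0476 0.0277] mid [ 0.6393 -0.0107] size [ 27. 150.] ang 17.9 cap heading deg 108.1
tool now [ 0.642  -0.0179  0.1508] yaw 18.07 t 65.1 -> dx -0.0 dy -0.9 dz 147.8 roll(after) -0.002
```

Emit:
play_rows:
  steps: [0,-0.5,35,0,0,0,35,0,0,0,35,0,0,0,25,0,0,0,13,0,0,0,4.5,0,0,0,0,0,0,0,0,0,0,0,0,0,0,0,0,0]

```text
time: 66.35
position: [0.6411, -0.018, 0.0022]
orientation: [0.0, 0.586, 0.81, 0.0]
ft_force: [0.3, 0.2, 1.0]
width: 0.6
gripper_force: 0.0
```

Emit:
play_rows:
  steps: [0,0,0,0,0,0,0,0,0,0,0,0,0,0,0,0,0,0,0,0,0,0,-25,0,0,0,-50,0,0,0,-55,0,0,0,-55,0,0,0,-35,0]
  gripper: 1
  grip_force: 60

```text
time: 67.6
position: [0.641, -0.018, 0.2243]
orientation: [0.001, 0.586, 0.81, 0.0]
ft_force: [-0.5, -0.5, -1.8]
width: 0.281
gripper_force: 59.0
```

Emit:
play_rows:
  steps: [0,0,0,0.173,0,0,0,0.173,0,0,0,0.173,0,0,0,0.173,0,0,0,0.173,0,0,0,0.173,0,0,0,0.173,0,0,0,0.173,0,0,0,0.173,0,0,0,0.173]

```text
time: 68.85
position: [0.6406, -0.018, 0.2211]
orientation: [-0.0, 0.997, 0.076, -0.001]
ft_force: [0.4, 0.7, -1.0]
width: 0.276
gripper_force: 58.8
```

```bash
python3 - <<'E'
from h import *
im,C,P=wshot('w_n6'); prof(C,v0=80,v1=260,zmin=.15); go(.5135,-.207,.22,-93.2)
E
```

```text
n 3463 tilt deg (cap up +) -1.7 top z rel tcp at f=0: 23.2 mm f range [-79.9  -5.8]
tool now [ 0.6407 -0.018   0.2211] yaw -81.62 t 68.9 -> dx -153.4 dy 168.5 dz 1.1 roll(after) 0.202
```

Emit:
play_rows:
  steps: [-30.7,33.7,0,0,-30.7,33.7,0,0,-30.7,33.7,0,0,-30.7,33.7,0,0,-30.6,33.7,0,0,0,0,0,0.101,0,0,25,0.101,0,0,25,0,0,0,21,0,0,0,0,0]

```text
time: 70.15
position: [0.5153, -0.2082, 0.1494]
orientation: [-0.001, 1.0, -0.021, -0.002]
ft_force: [-0.7, 0.2, 0.0]
width: 0.278
gripper_force: 59.0
```

```bash
python3 - <<'E'
from h import *
np.set_printoptions(precision=3,suppress=True)
im,C,P=wshot('w_n7'); prof(C,v0=80,v1=260,zmin=.14); go(.5135,-.207,.098,-93.2)
b,l=blobs(mask(im,'blue'),40)
for A,c in b:
    q=C[l==l[int(c[1]),int(c[0])]]; print(A,c,np.nanpercentile(q,[5,50,95],axis=0))
E
```

```text
n 3425 tilt deg (cap up +) -1.6 top z rel tcp at f=0: 22.0 mm f range [-79.2  -5.2]
tool now [ 0.516 -0.208  0.151] yaw -92.38 t 70.2 -> dx -2.5 dy -1.4 dz 52.7 roll(after) 0.014
4272 [258.399 113.677] [[ 0.572 -0.224  0.173]
 [ 0.583 -0.211  0.175]
 [ 0.594 -0.199  0.176]]
1712 [364.637 120.832] [[ 0.568 -0.287  0.12 ]
 [ 0.579 -0.274  0.122]
 [ 0.589 -0.263  0.123]]
```

Emit:
play_rows:
  steps: [-1.5,-0.8,10,0.012,0,0,10,0,0,0,6,0,0,0,4,0,0,0,4,0,0,0,4,0,0,0,4,0,0,0,4,0,0,0,3,0,0,0,3,0]

```text
time: 71.45
position: [0.5146, -0.2076, 0.0985]
orientation: [-0.0, 1.0, -0.028, -0.0]
ft_force: [-0.2, 1.9, -1.3]
width: 0.283
gripper_force: 59.1
```

```bash
python3 - <<'E'
from h import *
np.set_printoptions(precision=3,suppress=True)
im,C,P=wshot('w_n8'); prof(C,v0=40,v1=260,zmin=.10); o=pose()[0]; print(o['position'],o['ft_force'],o['width'])
b,l=blobs(mask(im,'blue'),40)
for A,c in b:
    q=C[l==l[int(c[1]),int(c[0])]]; print(A,c,np.nanpercentile(q,[5,50,95],axis=0))
E
```

```text
n 3472 tilt deg (cap up +) -1.8 top z rel tcp at f=0: 23.8 mm f range [-80.   -6.1]
[ 0.514 -0.207  0.098] [ 1.914  3.163 -2.471] 0.27828233355050025
4283 [257.966 113.529] [[ 0.572 -0.224  0.122]
 [ 0.583 -0.211  0.124]
 [ 0.594 -0.199  0.125]]
3009 [400.962 121.276] [[ 0.567 -0.286  0.12 ]
 [ 0.579 -0.273  0.122]
 [ 0.59  -0.262  0.123]]
```

Emit:
play_rows:
  steps: [0,0,1,0,0,0,1,0,0,0,0.7,0,0,0,0,0,0,0,0,0,0,0,0,0,0,0,0,0,0,0,0,0,0,0,0,0,0,0,0,0]

```text
time: 72.75
position: [0.5146, -0.2076, 0.0966]
orientation: [-0.0, 1.0, -0.028, -0.0]
ft_force: [-2.5, 4.7, 4.3]
width: 0.278
gripper_force: 59.5
```

Emit:
play_rows:
  steps: [0,0,0,0,0,0,0,0,0,0,0,0,0,0,-10,0,0,0,-30,0,0,0,-40,0,0,0,-40,0,0,0,-32,0,0,0,0,0,0,0,0,0]
  gripper: 0.4

```text
time: 74.0
position: [0.5144, -0.2076, 0.2477]
orientation: [-0.0, 1.0, -0.028, -0.0]
ft_force: [-0.5, -1.2, -0.1]
width: 0.601
gripper_force: 0.0
```

```bash
python3 - <<'E'
from h import *
np.set_printoptions(precision=4,suppress=True)
im,C,P=wshot('w_n9')
b,l=blobs(mask(im,'blue'),40)
for A,c in b:
    q=C[l==l[int(c[1]),int(c[0])]]; print(A,c,np.nanpercentile(q,[5,50,95],axis=0))
# heights along both tubes: at bottom, mid, before cap
for y0,x0 in((-.2722,.5165),(-.2075,.5205)):
    for s in(-.065,-.03,0,.02,.045):
        X=x0+s*.9984;Y=y0-s*.0558;k=(np.hypot(C[...,0]-X,C[...,1]-Y)<.004); print(round(s,3),k.sum(),np.nanpercentile(C[k][:,2],90) if k.any() else None)
b,_=blobs(mask(im,'red'),30)
for A,p in b: print('ball',p,C[int(p[1]),int(p[0])])
# closed finger goes to lever robot side
go(.435,-.4075,.25,-93.2)
im,d=bot.read_camera('top'); b,l=blobs(mask(im,'blue'),4); print([ (a,c.round()) for a,c in b])
E
```

```text
825 [255.9042 113.5479] [[ 0.5718 -0.2227  0.1199]
 [ 0.5826 -0.2102  0.1217]
 [ 0.5934 -0.198   0.1229]]
764 [326.9751 115.8141] [[ 0.5672 -0.2872  0.1201]
 [ 0.5782 -0.2748  0.1216]
 [ 0.5892 -0.2628  0.123 ]]
-0.065 0 None
-0.03 48 0.12160847595909219
0 88 0.3543256228181672
0.02 52 0.12149586615240246
0.045 58 0.12187901992421388
-0.065 44 0.12110367111487301
-0.03 53 0.12117454979170915
0 146 0.34037884627897297
0.02 58 0.12130814700648063
0.045 59 0.12145721482963992
ball [449.1897 209.1318] [ 0.4874 -0.4034  0.1425]
tool now [ 0.5143 -0.2076  0.2473] yaw -93.17 t 74.05 -> dx -68.2 dy 204.0 dz -2.7 roll(after) 0.001
[]
```

View pics/w_n9.png

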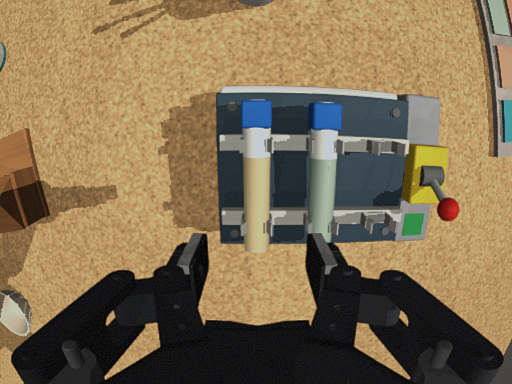

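Both blue tubes (caps 256,113 and 327,116) are level and home in both clips at 121–122 mm. The ball is at (448,209), OFF. Moving the closed fingers to its robot side and pushing it over.

Emit:
play_rows:
  steps: [-13.7,40.8,0,0,-13.7,40.8,0,0,-13.7,40.8,0,0,-13.7,40.8,0,0,-13.7,40.8,0,0,0,0,0,0,0,0,35,0,0,0,35,0,0,0,35,0,0,0,20,0]
  gripper: 1

```text
time: 75.35
position: [0.435, -0.4059, 0.1209]
orientation: [-0.001, 1.0, -0.027, -0.001]
ft_force: [-0.3, -0.2, 0.0]
width: -0.001
gripper_force: 0.0
```

Emit:
play_rows:
  steps: [12,0,0,0,10,0,0,0,8,0,0,0,8,0,0,0,8,0,0,0,8,0,0,0,8,0,0,0,7,0,0,0,5,0,0,0,0,0,0,0]

```text
time: 76.6
position: [0.5093, -0.4117, 0.123]
orientation: [-0.0, 1.0, -0.027, 0.0]
ft_force: [-0.4, -0.0, -1.2]
width: -0.001
gripper_force: 0.0
```

Emit:
play_rows:
  steps: [1,0,0,0,1,0,0,0,1,0,0,0,1,0,0,0,0,0,0,0,0,0,0,0,0,0,0,0,0,0,0,0,0,0,0,0,0,0,0,0]

```text
time: 77.85
position: [0.5129, -0.412, 0.1232]
orientation: [0.0, 1.0, -0.028, 0.0]
ft_force: [-1.4, -0.8, -1.7]
width: -0.0
gripper_force: 0.6
```

Not at the stop yet, so I push a few mm more until the force rises.

Emit:
play_rows:
  steps: [0.7,0,0,0,0.7,0,0,0,0.6,0,0,0,0,0,0,0,0,0,0,0,0,0,0,0,0,0,0,0,0,0,0,0,0,0,0,0,0,0,0,0]

```text
time: 79.1
position: [0.5133, -0.4121, 0.1231]
orientation: [-0.001, 1.0, -0.028, -0.002]
ft_force: [-11.7, 1.5, 2.4]
width: -0.001
gripper_force: 5.6
```

Emit:
play_rows:
  steps: [-15,0,0,0,-15,0,0,0,-10,0,-30,0,-10,0,-40,0,-10,0,-40,0,-20,0,-20,0,-20,0,0,0,0,0,0,0,0,0,0,0,0,0,0,0]

```text
time: 80.35
position: [0.4157, -0.4065, 0.2529]
orientation: [-0.0, 1.0, -0.027, -0.0]
ft_force: [-0.7, 0.6, -0.4]
width: -0.002
gripper_force: 0.0
```

```bash
python3 - <<'E'
from h import *
np.set_printoptions(precision=4,suppress=True)
im,C,P=wshot('w_end')
b,_=blobs(mask(im,'red'),30)
for A,p in b: print('ball',A,p,onz('wrist',*p,.136,P),C[int(p[1]),int(p[0])])
b,l=blobs(mask(im,'blue'),40)
for A,c in b: print('blue',A,c,np.nanmedian(C[l==l[int(c[1]),int(c[0])]],0))
print(pose()[0]['position'])
im,d=bot.read_camera('scene'); cv2.imwrite('pics/s_end.png',cv2.cvtColor(cv2.resize(im[110:310,80:430],None,fx=2.2,fy=2.2),cv2.COLOR_RGB2BGR))
E
```

```text
ball 563 [256.4991  54.3073] [ 0.5362 -0.4126  0.136 ] [ 0.5348 -0.4121  0.1444]
blue 702 [120.1225  35.6923] [ 0.577  -0.2813  0.121 ]
blue 611 [70.4877 45.5614] [ 0.5812 -0.2205  0.1207]
[ 0.4156 -0.4065  0.2529]
```

View pics/s_end.png

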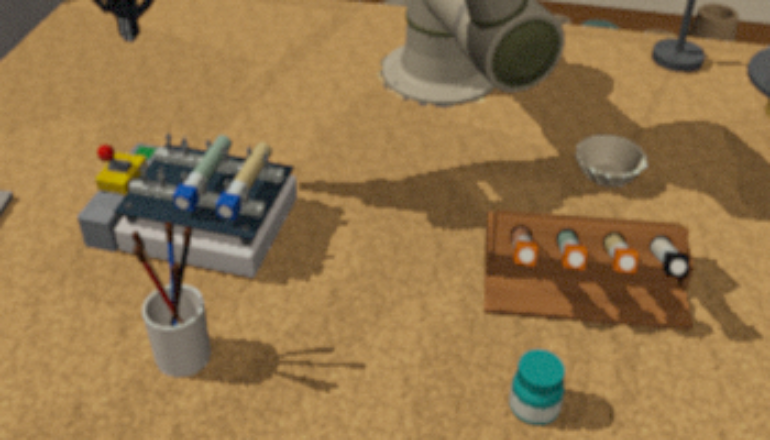

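The lever is ON: the ball measures (0.535, -0.412), where the full-over position predicts it. Both blue tubes are clipped, three orange tubes and the reference are in the rack, and the bystanders are where they were.

```bash
python3 -c "
from bench import bot
print(bot.close_job())"
```

```text
the job is handed in; nothing more can be done
None
```

Job handed in at about 80 s: mixer switched off first, all three orange tubes fully down in rack holes 0–2, both blue tubes home in stations 1 and 2 with caps away from the robot, and the lever back fully ON, with the reference tube and the bystanders left alone.

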